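Present the knob-lidded jar to the stock reader and hold it there

TASK

Turn the selector on the white box so that its white line points at the long bar. Then take the jar with the knob on its lid by that knob, slowly turn the carousel until this jar stands squarely in front of the black reader on the carousel's foot, and finish while still gripping the knob, holding the carousel still. Leave everything else on the table where it stands.

Things in the scene. Friction and masses are not known exactly. Their poses are not given: they have to be found in the camera images.
- selector (a joint): angle of the black selector knob on the white box, rad; grows clockwise seen from above, stops at 0 and 1.9. Four black marks on the box at 0, 0.6, 1.2 and 1.8; those at 0, 0.6 and 1.8 are short (7 mm), that at 1.2, the one wanted, is a long bar (24 mm). It starts somewhere between 0 and 0.75, turns with slight friction (about 0.05 N m) and stays where it is left.
- selector_grip (a point): point on the vertical axis of the selector knob, 77 mm above the table, at the height to grip. The knob is an upright bar 42 mm long (along this frame's x axis), 14 mm thick (y) and 32 mm high, from 54 to 86 mm above the table, on a disc 44 mm across; its pointer end, with a white line on top, is towards this frame's -x. z is up. The frame turns with the knob.
- selector_box: fixed white box, 130 (x) x 120 (y) x 40 mm high, origin under its centre; the knob's axis stands 15 mm off its centre to its own -x. The pointer is at angle 0.9 - selector from the box's own +x axis (anticlockwise positive, seen from above); the long bar is at -0.3.
- carousel (a joint): angle of the carousel about its vertical axis, rad, grows anticlockwise seen from above, turns without end (values are not wrapped); any whole multiple of 2 pi puts the knob-lidded jar squarely before the reader. Turns freely with slight friction (about 1 N at the jars) and stays where it is left.
- carousel_axis (a point): point on the carousel's vertical axis at the top of its round plywood tray (240 mm across, top 35 mm above the table). Six jars with aluminium lids, 62 mm across, stand fixed on the tray, 60 degrees apart, their axes 85 mm from this axis; a steel spindle 24 mm across and 94 mm high stands in the middle. Fixed to the foot; its -x axis points to the reader.
- read_point (a point): point on the tray top, 85 mm from the carousel's axis towards the reader, where the axis of the knob-lidded jar must come. The reader is a black block 36 x 60 mm, 103 mm high, its middle 172 mm from the carousel's axis, with a window facing the jars; it is fixed to the foot of the carousel.
- jar_knob (a point): middle of the upright round knob, 24 mm across and 40 mm high, on the lid of the wanted jar, 137 mm above the table; the knob reaches from the lid's top at 117 mm to 157 mm. It turns with the carousel and does not turn on the lid. The other five jars have flat lids, none higher than 117 mm.
- knob_jar: the wanted jar itself, fixed on the carousel, 62 mm across, 82 mm high with its lid, plus the knob; origin under its centre on the tray.
- tape_roll: bystander, leave alone: roll of packing tape lying flat, 100 mm across, 48 mm high; origin under its centre
- spare_jar: bystander, leave alone: loose jar with a flat lid, 62 mm across, 62 mm high; origin under its centre
- bottle: bystander, leave alone: standing green bottle, 74 mm across, 300 mm high; origin under its centre
- carton: bystander, leave alone: carton 140 x 100 x 70 mm; origin under its centre
- mug: bystander, leave alone: white mug, 80 mm across, 90 mm high; origin under its centre
- can: bystander, leave alone: steel can, 66 mm across, 100 mm high; origin under its centre
- small_carton: bystander, leave alone: carton 100 x 70 x 50 mm; origin under its centre
Mind the look-alikes: they are no part of the job. Leave any yellow look-alike of the selector_box alone.

How it is judged:
By the outcome, as a careful person would: the job done as asked, in the order asked, and still so for the second after the job is handed in, while the arm keeps its last pose, push and grip.
It also fails if it takes over 54 s, if anything falls off the work surface, if the arm or the gripper's body presses on something with over 40 N, if the wrist force passes 120 N, or if a joint passes its speed limit or range.

ROBOT

A 6-joint arm with a two-finger parallel gripper is mounted at the origin on the work surface. World frame = base frame: x ahead of the robot, y to its left, z up, the work surface at z = 0. Lengths are in m, angles in rad, forces in N, time in s.
With the tool pointing down it reaches from about 0.375 to 0.975 m from the base axis. Payload 3.8 kg.
Tool frame: the origin (TCP) lies on the centre line of the jaws, within the pads' length; the fingertips stand 14 mm ahead of it and the grasp point (between the pads) lies 5 mm behind it; z points along the fingers, y is the line along which they close (so a half turn about z gives the same grasp; the last joint's range is limited). The gripper opens to 85 mm and grips with 20 to 120 N. Pads are 22 mm wide; open, the fingers measure 114 mm over their backs; the gripper's body (76 mm by 85 mm) begins 54 mm behind the grasp point. The pads swing forward as they close: fully open they stand 13 mm farther back than shut.
Start: joints at [-1.383, 0.264, 1.604, -0, 1.274, -0.037], TCP at [0.15, -0.658, 0.245] pointing down, gripper open.
Joint ranges: [-2.63, 2.63], [-0.94, 2.18], [0.31, 2.57], [-1.31, 4.45], [0, 2.66], [-2.55, 2.55]. Speed limits (rad/s): [2.57, 2.57, 3.14, 3.14, 3.14, 3.14].

INTERFACE

Orientations are given as a rotation vector (axis times angle).
In Python, from workcell import bot, eyes, spot_in gives the robot as it stands.
- The arm moves only by the tool carry_out, never from a script. Its argument "series" is text: rows parted by semicolons, each of 4 numbers parted by spaces: the shift along the world's x, y, z in m, then the turn about the world's z in degrees. In form: tx ty tz roll; .... A call has 1 to 20 rows; each row shifts and turns the commanded pose from where the row before left it; what a row does not reach is not made up. A row lasts 1/8 s, in which the tool goes at most 62.5 mm and 10.7 degrees, less where a joint would pass 70% of its speed; a pose out of reach is approached as far as the arm can. A call is refused whole if a number of a shift passes 0.0625 or a number of a turn 10.7, either way. A call with a gripper value outside its range is refused whole. "jaw" is the gripper command: -1 is shut, 1 is fully open, values between are in proportion, set as the call begins (left out, the last holds). The fingers move at their own pace and stop on an object; "grip_force" is the grip in N (left out, the last holds). Time passes only in rows, so rows that do not move let the fingers close. It gives the time, the measured TCP pose, the force, the opening and the grip force at its end, in the units of the state.
- bot.read_state(): the state, without advancing time (a new reading comes with each control period).
- eyes.read_camera(name): name is "scene" or "top" or "wrist"; returns (picture, depth): 420x560x3 uint8, blue, green, red; 420x560 float32, m along the optical axis (not along the pixel's ray), 0 where there is no reading.
- eyes.get_calibration(name): a dict with "K" (3x3 intrinsics, pixels), "position" and "rotation" of the camera in the world; the wrist camera has in their place "T_tool_cam" (4x4, takes a point from camera to tool coordinates, whose origin is the TCP and whose axes are the flange's). Camera axes: x right, y down, z forward; pixel columns grow to the right and rows downward; lengths in m; the calibration is good to about 2 mm. A picture is of the moment at which its call begins: read the wrist's pose just before it. get_calibration takes no time and is no camera call.
- bot.finish_job(): hands the job in; it is judged then, once.
Trained networks look in the newest picture that a camera, given by its name, has taken for a name from the list of things; names that differ only in an ending like _2 or _b are one class to them, and where a whole thing is asked for, a point or a joint stands for the part that bears it (a point fixed in the world has none). Each returns a list of dicts, best first, with "score" (0 to 1); they miss things now and then, are a little off and sometimes report something else, mostly with a low value. They report only what shows in the picture. A call takes as long as a camera call. They do not tell look-alikes from the thing itself.
- spot_in(camera, target): "rect" ([centre column, centre row, width, height] in pixels, round what is visible of it).
The state is a dict: "time": time; "q": joint angles; "joint_vel": joint speeds; "joint_torque": joint torques, N m; "tool_pos": TCP position; "tcp_rot": TCP orientation; "wrist_force": force on the tool from outside, world axes, zero at the start; "torque": the same for the moment, N m; "width": opening from 0.0 (shut) to 1.0 (fully open); "grip_force": force on a finger pad.
Only numpy, scipy, OpenCV 4.12 (cv2) and the standard library are available. Lean on these libraries where they do the work, as an engineer would, in place of code of your own. Each camera call takes 0.05 s, during which the arm holds its last target. There are 200 camera calls.

## Working session

There is one attempt and no reset: what is moved stays moved. The work goes in short steps, Python scripts to look and compute and a tool call to move; the robot and the scene stay as the last step left them, time stands still between calls to the robot, and variables do not carry over. Pictures are saved under pics/ and viewed, at most 10 in all, crops included, and the job is handed in when it is done.

Besides the shell and the picture viewer there is one more tool, called after ">>>" as name(argument=value, ...), one argument or row to a line, values as JSON. carry_out: Moves the arm, as the interface text tells. Its arguments: {"type":"object","properties":{"series":{"type":"string"},"jaw":{"type":"number"},"grip_force":{"type":"number"}},"required":["series"]}

```bash
mkdir -p pics; cat > h.py <<'E'
import numpy as np, cv2
from workcell import bot, eyes, spot_in
from scipy.spatial.transform import Rotation as R
def cam(n):
    s=bot.read_state(); p,d=eyes.read_camera(n); c=eyes.get_calibration(n); K=np.array(c["K"])
    if n=="wrist":
        T=np.array(c["T_tool_cam"]); r=R.from_rotvec(s["tcp_rot"]).as_matrix()
        Rm=r@T[:3,:3]; t=r@T[:3,3]+np.array(s["tool_pos"])
    else:
        Rm=np.array(c["rotation"]); t=np.array(c["position"])
        if Rm.shape!=(3,3): Rm=R.from_rotvec(Rm).as_matrix()
    return p,d,K,Rm,t
def cloud(d,K,Rm,t):
    v,u=np.mgrid[:d.shape[0],:d.shape[1]]
    return np.stack([(u-K[0,2])/K[0,0]*d,(v-K[1,2])/K[1,1]*d,d],-1)@Rm.T+t
def atz(u,v,z,K,Rm,t):
    r=Rm@np.linalg.solve(K,[u,v,1]); return t+r*(z-t[2])/r[2]
def px(P,K,Rm,t):
    q=K@(Rm.T@(np.array(P)-t)); return q[:2]/q[2]
E
python3 - <<'E'
from h import *
for n in("top","scene"):
    p,d,K,Rm,t=cam(n); cv2.imwrite(f"pics/{n}1.png",p); X=cloud(d,K,Rm,t)
    print(n,t.round(3))
    for k in("selector","selector_box","jar_knob","carousel","knob_jar"):
        for o in spot_in(n,k)[:2]:
            u,v=map(int,o["rect"][:2]); print(k,np.round(o["rect"]),round(o["score"],2),X[min(v,419),min(u,559)].round(3))
E
```

```text
top [ 0.377 -0.017  1.289]
selector [353. 206.  18.  15.] 0.72 [ 0.515 -0.273  0.051]
selector [406. 300.  16.  13.] 0.43 [ 0.214 -0.418  0.086]
selector_box [400. 291.  48.  50.] 0.83 [ 0.24  -0.412  0.043]
selector_box [348. 200.  43.  51.] 0.73 [ 0.532 -0.256  0.075]
jar_knob [240. 179.  19.  23.] 0.88 [0.601 0.086 0.137]
jar_knob [134. 258.  38.  44.] 0.41 [0.367 0.432 0.071]
carousel [246. 206.  74.  80.] 0.82 [0.526 0.074 0.035]
knob_jar [241. 175.  23.  20.] 0.68 [0.607 0.079 0.155]
knob_jar [338. 262.  37.  31.] 0.19 [ 0.337 -0.224 -0.001]
scene [1.153 0.065 1.213]
selector [166. 124.  13.  15.] 0.64 [ 0.225 -0.412  0.076]
selector [189. 218.  18.  22.] 0.61 [ 0.534 -0.262  0.084]
selector_box [166. 138.  42.  43.] 0.66 [ 0.25  -0.414  0.041]
selector_box [192. 230.  57.  57.] 0.58 [ 0.543 -0.255  0.044]
jar_knob [318. 266.  25.  29.] 0.85 [0.63  0.084 0.119]
carousel [322. 239.  90.  98.] 0.98 [0.539 0.088 0.089]
knob_jar [318. 268.  24.  31.] 0.67 [0.633 0.087 0.116]
```

View pics/top1.png

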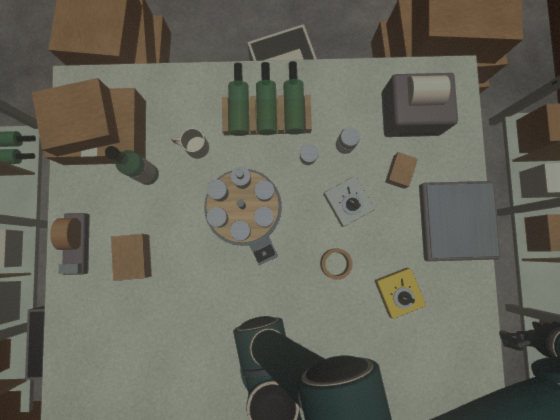

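View pics/scene1.png

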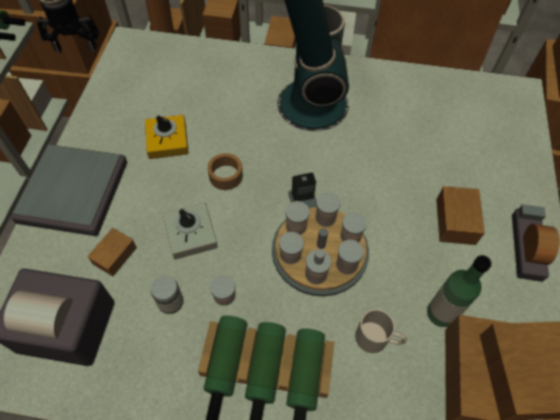

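```bash
python3 - <<'E'
from h import *
print(np.round(eyes.get_calibration("wrist")["T_tool_cam"],3), np.round(eyes.get_calibration("wrist")["K"],0))
s=bot.read_state(); print(R.from_rotvec(s["tcp_rot"]).as_matrix().round(2), s["time"])
p,d,K,Rm,t=cam("top"); X=cloud(d,K,Rm,t); x,y,z=X[...,0],X[...,1],X[...,2]
hsv=cv2.cvtColor(p,cv2.COLOR_BGR2HSV)
m=(abs(x-.53)<.12)&(abs(y+.26)<.12)&(z>.03)&(z<.05)
print("box",cv2.minAreaRect(X[m][:,:2].astype(np.float32)*1000))
m=(abs(x-.53)<.12)&(abs(y+.26)<.12)&(z>.07)&(z<.1)
print("knob",m.sum(),cv2.minAreaRect(X[m][:,:2].astype(np.float32)*1000))
m=(abs(x-.53)<.2)&(abs(y-.08)<.15)&(z>.13)&(z<.17); print("jarknob",m.sum(),X[m].mean(0))
m=(abs(x-.53)<.16)&(abs(y-.08)<.16)&(z>.025)&(z<.05); print("tray",cv2.minEnclosingCircle(X[m][:,:2].astype(np.float32)*1000))
m=(abs(x-.42)<.07)&(abs(y-.02)<.07)&(z>.09)&(z<.108); print("reader?",m.sum(),np.median(X[m],0))
E
```

```text
[[ 0.001 -0.954 -0.298  0.076]
 [ 1.     0.002 -0.001  0.001]
 [ 0.001 -0.298  0.954 -0.128]
 [ 0.     0.     0.     1.   ]] [[367.   0. 281.]
 [  0. 367. 209.]
 [  0.   0.   1.]]
[[ 0.97  0.22  0.  ]
 [ 0.22 -0.97 -0.  ]
 [-0.    0.   -1.  ]] 0.6
box ((534.9627075195312, -266.5848388671875), (130.10231018066406, 120.54315185546875), 27.04200553894043)
knob 69 ((521.5693969726562, -273.0300598144531), (41.11371612548828, 15.043340682983398), 57.8172492980957)
jarknob 61 [0.61083191 0.08373845 0.15336147]
tray ((512.7371215820312, 85.6942138671875), 133.73243713378906)
reader? 222 [0.3723768  0.01658548 0.10291793]
```

>>> carry_out(
  series="0.03 0.033 0.005 0;0.03 0.033 0.005 0;0.03 0.033 0.005 0;0.03 0.033 0.005 0;0.03 0.033 0.005 0;0.03 0.033 0.005 0;0.03 0.033 0.005 0;0.03 0.033 0.005 0;0.03 0.033 0.005 0;0.03 0.033 0.005 0;0.02 0.033 0 0;0 0.033 0 0;0 0 0 0;0 0 0 0",
  jaw=1,
)

```text
time: 2.4
tool_pos: [0.4705, -0.2624, 0.2955]
tcp_rot: [3.121, 0.353, 0.0]
wrist_force: [-0.1, -1.1, -0.9]
width: 1.002
grip_force: 0.0
```

```bash
python3 - <<'E'
from h import *
p,d,K,Rm,t=cam("wrist"); cv2.imwrite("pics/w1.png",p); X=cloud(d,K,Rm,t); x,y,z=X[...,0],X[...,1],X[...,2]
n=(abs(x-.53)<.12)&(abs(y+.266)<.12)
m=n&(z>.03)&(z<.046)
print("box",cv2.minAreaRect(X[m][:,:2].astype(np.float32)*1000),np.median(z[m]))
m=n&(z>.08)&(z<.1)
print("knob",m.sum(),cv2.minAreaRect(X[m][:,:2].astype(np.float32)*1000),np.median(z[m]))
print(px([.5216,-.2734,.086],K,Rm,t))
for s in("top",):
  p,d,K,Rm,t=cam(s); cv2.imwrite("pics/car.png",cv2.resize(p[150:280,190:330],None,fx=4,fy=4,interpolation=cv2.INTER_CUBIC))
  X=cloud(d,K,Rm,t); x,y,z=X[...,0],X[...,1],X[...,2]
  m=(abs(x-.37)<.07)&(abs(y-.02)<.07)&(z>.09)&(z<.115); print("reader?",m.sum(),cv2.minAreaRect(X[m][:,:2].astype(np.float32)*1000))
  m=(abs(x-.52)<.02)&(abs(y-.08)<.02)&(z>.06); print("spindle",m.sum(),X[m].mean(0),z[m].max())
  # jars
  m=(np.hypot(x-.525,y-.077)<.14)&(z>.08)&(z<.125)
  k,l,st,c=cv2.connectedComponentsWithStats(m.astype(np.uint8))
  for i in range(1,k):
    if st[i,4]>40: print(st[i,4],np.round(cv2.minEnclosingCircle(X[l==i][:,:2].astype(np.float32)*1000)[0],1),np.median(z[l==i]).round(3),X[l==i].mean(0).round(4))
E
```

```text
box ((535.3362426757812, -266.23553466796875), (130.33216857910156, 120.11275482177734), 27.32975196838379) 0.039742261258019634
knob 698 ((522.2037353515625, -273.0804748535156), (41.46956253051758, 13.900684356689453), 58.738433837890625) 0.08340074610293063
[305.61392022 127.41403502]
reader? 244 ((398.827392578125, 37.951847076416016), (113.60478973388672, 62.09861755371094), 35.6785774230957)
spindle 60 [0.52578517 0.08565003 0.10339089] 0.11425795323824661
264 [612.6  84.7] 0.117 [0.6094 0.0832 0.1153]
326 [572.2 158.6] 0.117 [0.5709 0.1581 0.1159]
301 [568.4  12.5] 0.105 [0.5676 0.0122 0.105 ]
55 [527.4  86.7] 0.109 [0.5264 0.086  0.1066]
322 [487.5 161.6] 0.111 [0.4869 0.1609 0.1104]
319 [483.7  15. ] 0.117 [0.4831 0.0147 0.1169]
316 [442.4  89.7] 0.117 [0.4425 0.0891 0.1168]
```

View pics/w1.png

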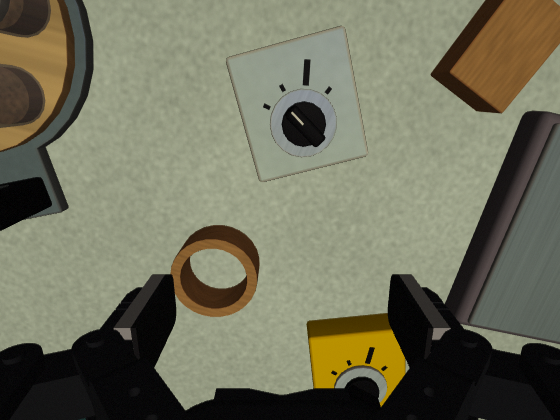

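View pics/car.png

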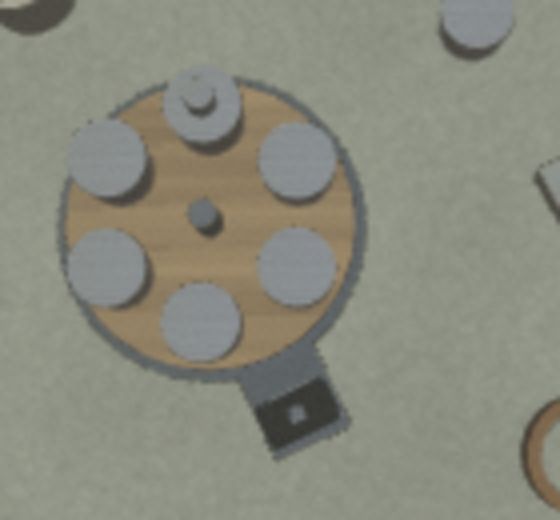

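>>> carry_out(
  series="0.009 -0.002 -0.015 7.6;0.009 -0.002 -0.02 7.6;0.009 -0.002 -0.02 7.6;0.009 -0.002 -0.02 7.6;0.009 -0.002 -0.02 7.6;0.0065 -0.0008 -0.02 7.6;0 0 0 0;0 0 0 0",
  jaw=1,
  grip_force=50,
)

```text
time: 3.5
tool_pos: [0.5219, -0.2736, 0.1808]
tcp_rot: [2.743, 1.53, 0.0]
wrist_force: [-0.3, 0.2, 0.1]
width: 1.005
grip_force: 0.0
```

>>> carry_out(
  series="0 0.0004 -0.03 0;0 0 -0.03 0;0 0 -0.03 0;0 0 -0.0175 0;0 0 0 0",
)

```text
time: 4.12
tool_pos: [0.5213, -0.2722, 0.0721]
tcp_rot: [-2.741, -1.533, 0.002]
wrist_force: [0.1, 0.1, 0.1]
width: 1.003
grip_force: 0.0
```

>>> carry_out(
  series="0 0 0 0;0 0 0 0;0 0 0 0;0 0 0 0;0 0 0 0;0 0 0 0;0 0 0 0;0 0 0 0",
  jaw=-1,
)

```text
time: 5.12
tool_pos: [0.5223, -0.2726, 0.0734]
tcp_rot: [2.741, 1.534, 0.001]
wrist_force: [-1.5, 0.3, 5.5]
width: 0.151
grip_force: 50.8
```

>>> carry_out(
  series="0 0 0 -4;0 0 0 -4;0 0 0 -4;0 0 0 -4;0 0 0 -4;0 0 0 -4;0 0 0 -4;0 0 0 -4;0 0 0 -4;0 0 0 -4;0 0 0 -4;0 0 0 -4.4;0 0 0 0;0 0 0 0;0 0 0 0",
)

```text
time: 7.0
tool_pos: [0.5225, -0.2729, 0.0735]
tcp_rot: [3.128, 0.278, 0.002]
wrist_force: [-0.4, -0.1, 5.0]
width: 0.153
grip_force: 50.9
```

>>> carry_out(
  series="0 0 0 0;0 0 0 0;0 0 0 0;0 0 0 0;0 0 0 0",
  jaw=1,
)

```text
time: 7.62
tool_pos: [0.5219, -0.2724, 0.0727]
tcp_rot: [-3.129, -0.276, 0.0]
wrist_force: [0.6, -0.8, -0.6]
width: 1.001
grip_force: 0.0
```

>>> carry_out(
  series="0 0 0.03 0;0 0 0.05 0;-0.015 0 0.05 0;-0.015 0 0.05 0;0 0 0.02 0;0 0 0 0;0 0 0 0",
)

```text
time: 8.5
tool_pos: [0.4913, -0.2718, 0.2704]
tcp_rot: [-3.127, -0.276, 0.004]
wrist_force: [0.4, -0.2, -1.3]
width: 0.997
grip_force: 0.0
```

```bash
python3 - <<'E'
from h import *
p,d,K,Rm,t=cam("wrist"); X=cloud(d,K,Rm,t); x,y,z=X[...,0],X[...,1],X[...,2]
c=px([.522,-.2732,.086],K,Rm,t).astype(int);print(c)
v0,u0=max(c[1]-90,0),max(c[0]-90,0)
cv2.imwrite("pics/w2.png",cv2.resize(p[v0:v0+180,u0:u0+180],None,fx=3,fy=3))
n=(abs(x-.53)<.12)&(abs(y+.266)<.12)
m=n&(z>.03)&(z<.046)
print("box",cv2.minAreaRect(X[m][:,:2].astype(np.float32)*1000))
m=n&(z>.08)&(z<.1)
print("knob",m.sum(),cv2.minAreaRect(X[m][:,:2].astype(np.float32)*1000))
E
```

```text
[289 150]
box ((535.1243286132812, -266.29833984375), (130.38363647460938, 120.30997467041016), 27.218931198120117)
knob 767 ((521.9013061523438, -273.4574279785156), (41.631492614746094, 13.678749084472656), 10.099832534790039)
```

View pics/w2.png

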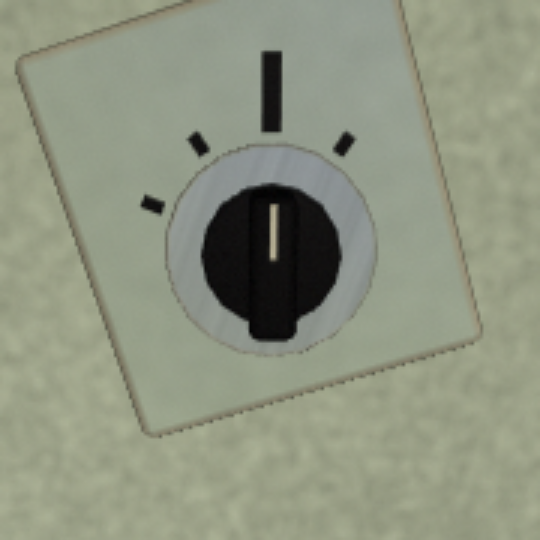

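>>> carry_out(
  series="-0.003 0.04 0.01 0;-0.003 0.042 0.01 0;-0.003 0.042 0.01 0;-0.003 0.042 0.01 0;-0.003 0.042 0 0;-0.003 0.042 0 0;-0.003 0.042 0 0;0 0.04 0 0;0 0 0 0;0 0 0 0;0 0 0 0",
)

```text
time: 9.93
tool_pos: [0.4708, 0.0587, 0.312]
tcp_rot: [3.129, 0.274, -0.002]
wrist_force: [-0.4, 0.3, -0.0]
width: 1.005
grip_force: 0.0
```

```bash
python3 - <<'E'
from h import *
p,d,K,Rm,t=cam("wrist"); X=cloud(d,K,Rm,t); x,y,z=X[...,0],X[...,1],X[...,2]
cv2.imwrite("pics/w3.png",p)
m=(np.hypot(x-.372,y-.016)<.05)&(z>.095)&(z<.11)
print("reader",m.sum(),cv2.minAreaRect(X[m][:,:2].astype(np.float32)*1000),X[m].mean(0))
m=(np.hypot(x-.612,y-.084)<.03)&(z>.148)&(z<.165)
print("knob",m.sum(),cv2.minEnclosingCircle(X[m][:,:2].astype(np.float32)*1000),np.median(z[m]) if m.any() else 0)
m=(np.hypot(x-.528,y-.087)<.13)&(z>.085)&(z<.123)
k,l,st,c=cv2.connectedComponentsWithStats(m.astype(np.uint8))
for i in range(1,k):
    if st[i,4]>200:
        zz=np.percentile(z[l==i],60); q=X[(l==i)&(abs(z-zz)<.003)]
        print(st[i,:4],np.round(cv2.minEnclosingCircle(q[:,:2].astype(np.float32)*1000)[0],1),round(cv2.minEnclosingCircle(q[:,:2].astype(np.float32)*1000)[1],1),zz.round(3))
E
```

```text
reader 1885 ((371.7857360839844, 17.684539794921875), (35.73896026611328, 59.82191848754883), 24.1407413482666) [0.37371942 0.01824017 0.10216097]
knob 229 ((606.8222045898438, 84.3304214477539), 9.818479537963867) 0.15584853511876123
[142   0  80  81] [572.1 159.9] 30.9 0.117
[241   0  78  47] [611.3  85.1] 30.7 0.117
[317  41  72  75] [568.7  13.2] 30.9 0.105
[247  97  27  28] [528.2  87.7] 11.7 0.11
[136 107  73  69] [487.7 162. ] 31.0 0.111
[297 140  69  69] [483.8  15.3] 31.0 0.117
[210 168  67  68] [443.1  89.8] 31.1 0.117
```

View pics/w3.png

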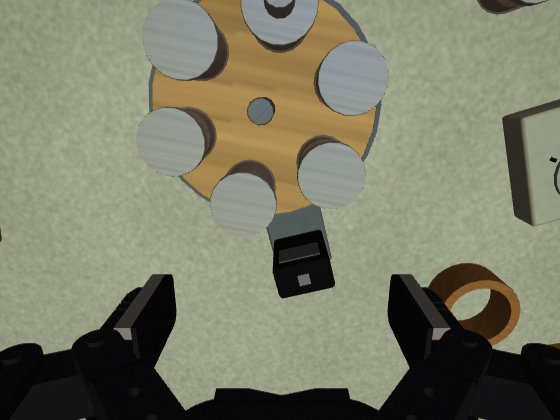

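>>> carry_out(
  series="0.028 0.005 -0.012 0;0.028 0.005 -0.02 0;0.029 0.005 -0.02 0;0.029 0.006 -0.02 0;0.0282 0.0058 -0.02 0;0 0 -0.03 0;0 0 -0.03 0;0 0 -0.022 0;0 0 0 0;0 0 0 0",
  jaw=1,
)

```text
time: 11.22
tool_pos: [0.6139, 0.0858, 0.1397]
tcp_rot: [-3.13, -0.274, -0.002]
wrist_force: [0.6, -0.4, 0.5]
width: 0.999
grip_force: 0.0
```

>>> carry_out(
  series="0 0 0 0;0 0 0 0;0 0 0 0;0 0 0 0;0 0 0 0;0 0 0 0;0 0 0 0",
  jaw=-1,
  grip_force=50,
)

```text
time: 12.1
tool_pos: [0.6136, 0.0863, 0.1395]
tcp_rot: [3.129, 0.276, 0.002]
wrist_force: [-0.8, -1.4, 5.7]
width: 0.262
grip_force: 49.2
```

```bash
python3 - <<'E'
from h import *
c=np.array([528.1,87.7])
a=np.radians(-1.45+np.linspace(0,205.6,53)); P=c+85*np.c_[np.cos(a),np.sin(a)]
r=np.round(P,1); D=np.diff(r,axis=0)
rows=[f"{x/1e3:.4f} {y/1e3:.4f} 0 3.95" for x,y in D]
for i in range(0,52,18): print(";".join(rows[i:i+18])); print(r[min(i+18,52)])
E
```

```text
-0.0001 0.0059 0 3.95;-0.0004 0.0059 0 3.95;-0.0009 0.0058 0 3.95;-0.0013 0.0057 0 3.95;-0.0016 0.0056 0 3.95;-0.0020 0.0055 0 3.95;-0.0025 0.0054 0 3.95;-0.0027 0.0051 0 3.95;-0.0031 0.0050 0 3.95;-0.0035 0.0047 0 3.95;-0.0038 0.0045 0 3.95;-0.0040 0.0042 0 3.95;-0.0044 0.0040 0 3.95;-0.0046 0.0036 0 3.95;-0.0049 0.0033 0 3.95;-0.0050 0.0029 0 3.95;-0.0053 0.0026 0 3.95;-0.0054 0.0022 0 3.95
[557.6 167.4]
-0.0056 0.0019 0 3.95;-0.0057 0.0014 0 3.95;-0.0058 0.0011 0 3.95;-0.0058 0.0006 0 3.95;-0.0058 0.0003 0 3.95;-0.0059 -0.0002 0 3.95;-0.0058 -0.0005 0 3.95;-0.0058 -0.0010 0 3.95;-0.0057 -0.0013 0 3.95;-0.0056 -0.0018 0 3.95;-0.0055 -0.0021 0 3.95;-0.0053 -0.0025 0 3.95;-0.0051 -0.0028 0 3.95;-0.0049 -0.0032 0 3.95;-0.0047 -0.0036 0 3.95;-0.0044 -0.0038 0 3.95;-0.0042 -0.0042 0 3.95;-0.0039 -0.0044 0 3.95
[462.1 141.3]
-0.0035 -0.0047 0 3.95;-0.0032 -0.0049 0 3.95;-0.0029 -0.0051 0 3.95;-0.0025 -0.0053 0 3.95;-0.0021 -0.0054 0 3.95;-0.0018 -0.0056 0 3.95;-0.0013 -0.0057 0 3.95;-0.0010 -0.0058 0 3.95;-0.0005 -0.0059 0 3.95;-0.0002 -0.0058 0 3.95;0.0002 -0.0059 0 3.95;0.0007 -0.0058 0 3.95;0.0010 -0.0058 0 3.95;0.0015 -0.0057 0 3.95;0.0018 -0.0055 0 3.95;0.0022 -0.0055 0 3.95
[450.5  52.9]
```

>>> carry_out(
  series="-0.0001 0.0059 0 3.95;-0.0004 0.0059 0 3.95;-0.0009 0.0058 0 3.95;-0.0013 0.0057 0 3.95;-0.0016 0.0056 0 3.95;-0.0020 0.0055 0 3.95;-0.0025 0.0054 0 3.95;-0.0027 0.0051 0 3.95;-0.0031 0.0050 0 3.95;-0.0035 0.0047 0 3.95;-0.0038 0.0045 0 3.95;-0.0040 0.0042 0 3.95;-0.0044 0.0040 0 3.95;-0.0046 0.0036 0 3.95;-0.0049 0.0033 0 3.95;-0.0050 0.0029 0 3.95;-0.0053 0.0026 0 3.95;-0.0054 0.0022 0 3.95",
)

```text
time: 14.35
tool_pos: [0.5577, 0.1681, 0.1395]
tcp_rot: [2.384, 2.046, 0.0]
wrist_force: [-0.7, -3.8, 6.4]
width: 0.262
grip_force: 49.5
```

>>> carry_out(
  series="-0.0056 0.0019 0 3.95;-0.0057 0.0014 0 3.95;-0.0058 0.0011 0 3.95;-0.0058 0.0006 0 3.95;-0.0058 0.0003 0 3.95;-0.0059 -0.0002 0 3.95;-0.0058 -0.0005 0 3.95;-0.0058 -0.0010 0 3.95;-0.0057 -0.0013 0 3.95;-0.0056 -0.0018 0 3.95;-0.0055 -0.0021 0 3.95;-0.0053 -0.0025 0 3.95;-0.0051 -0.0028 0 3.95;-0.0049 -0.0032 0 3.95;-0.0047 -0.0036 0 3.95;-0.0044 -0.0038 0 3.95;-0.0042 -0.0042 0 3.95;-0.0039 -0.0044 0 3.95",
)

```text
time: 16.6
tool_pos: [0.4622, 0.1421, 0.1395]
tcp_rot: [0.75, 3.05, 0.001]
wrist_force: [-1.5, -2.0, 7.3]
width: 0.264
grip_force: 49.4
```

>>> carry_out(
  series="-0.0035 -0.0047 0 3.95;-0.0032 -0.0049 0 3.95;-0.0029 -0.0051 0 3.95;-0.0025 -0.0053 0 3.95;-0.0021 -0.0054 0 3.95;-0.0018 -0.0056 0 3.95;-0.0013 -0.0057 0 3.95;-0.0010 -0.0058 0 3.95;-0.0005 -0.0059 0 3.95;-0.0002 -0.0058 0 3.95;0.0002 -0.0059 0 3.95;0.0007 -0.0058 0 3.95;0.0010 -0.0058 0 3.95;0.0015 -0.0057 0 3.95;0.0018 -0.0055 0 3.95;0.0022 -0.0055 0 3.95;0 0 0 0;0 0 0 0;0 0 0 0",
)

```text
time: 18.98
tool_pos: [0.4502, 0.0532, 0.1395]
tcp_rot: [0.956, -2.991, 0.001]
wrist_force: [-4.5, -3.7, 9.0]
width: 0.268
grip_force: 49.8
```

```bash
python3 - <<'E'
from h import *
c=np.array([528.1,87.7])
for n in ("wrist","top","scene"):
  p,d,K,Rm,t=cam(n); X=cloud(d,K,Rm,t); x,y,z=X[...,0],X[...,1],X[...,2]
  cv2.imwrite(f"pics/{n}4.png",p)
  m=(np.hypot(x-.528,y-.0877)<.13)&(z>.085)&(z<.121)
  k,l,st,_=cv2.connectedComponentsWithStats(m.astype(np.uint8))
  for i in range(1,k):
    if st[i,4]>150:
        zz=np.percentile(z[l==i],60); q=X[(l==i)&(abs(z-zz)<.003)]
        if len(q)<50: continue
        o,r=cv2.minEnclosingCircle(q[:,:2].astype(np.float32)*1000); v=np.array(o)-c
        print(n,np.round(o,1),round(r,1),zz.round(3),"ang",np.degrees(np.arctan2(v[1],v[0])).round(1),"err%60",((np.degrees(np.arctan2(v[1],v[0]))-24.14+30)%60-30).round(2))
E
```

```text
wrist [450.1  52.9] 31.0 0.117 ang -156.0 err%60 -0.09
wrist [518.9   2.8] 31.5 0.117 ang -96.2 err%60 -0.33
wrist [443.4 131.5] 25.7 0.104 ang 152.6 err%60 8.49
wrist [521.4  86.9] 10.1 0.101 ang -173.4 err%60 -17.53
wrist [569.5  29.4] 2.8 0.097 ang -54.6 err%60 -18.75
top [605.7 121.4] 30.6 0.117 ang 23.5 err%60 -0.67
top [596.3  36.8] 30.6 0.111 ang -36.7 err%60 -0.87
top [536.9 171.3] 30.5 0.117 ang 84.0 err%60 -0.12
scene [453.1  53.9] 30.6 0.117 ang -155.7 err%60 0.15
scene [461.2 138.3] 31.1 0.106 ang 142.9 err%60 -1.22
scene [519.9   4.3] 31.2 0.117 ang -95.6 err%60 0.28
scene [537.9 173.3] 31.6 0.117 ang 83.5 err%60 -0.67
scene [597.1  38.1] 31.2 0.112 ang -35.7 err%60 0.16
scene [606.2 121.9] 31.6 0.117 ang 23.6 err%60 -0.49
```

View pics/scene4.png

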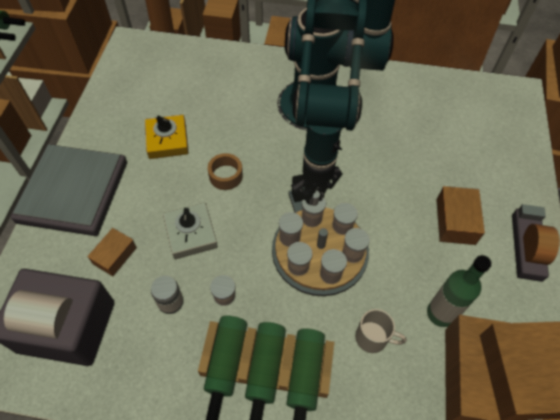

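```bash
python3 -c "
from h import *
print(bot.finish_job())"
```

```text
the job is handed in; nothing more can be done
None
```

I handed the job in at about 19 s. The selector line points at the long bar, within about 0.1°, and the knob-lidded jar stands in front of the reader, within about 0.3°, with the gripper still holding its knob. Nothing else was touched.

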